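Level packing pile from bevel-sawn offcuts

ROBOT

A 7-joint arm with a two-finger parallel gripper is mounted at the origin on a cart in front of the work surface, level with it; the furniture and walls round the work are solid. World frame = base frame: x ahead of the robot, y to its left, z up, the work surface at z = 0. Lengths are in m, angles in rad, forces in N, time in s.
With the tool pointing down it reaches from about 0.35 to 0.9 m from the base axis. Payload 7.2 kg.
Tool frame: the origin (TCP) lies at the very end of the fingers, on their centre line; the grasp point (between the pads) lies 19 mm behind it (tcp_to_grasp is the distance from the TCP to the grasp point, in m); z points along the fingers, x is the direction in which the jaws open and shut, and the axes are right-handed (so a half turn about z gives the same grasp; the last joint's range is limited). The gripper opens to 85 mm and grips with 20 to 120 N. Pads are 22 mm wide; open, the fingers measure 114 mm over their backs; the gripper's body (76 mm by 85 mm) begins 54 mm behind the grasp point. The pads swing forward as they close: fully open they stand 13 mm farther back than shut.
Start: joints at [-1.252, 0.411, -0.013, 1.596, 0.006, 1.134, -0.082], TCP at [0.236, 0.579, 0.231] pointing down, gripper open.
Joint ranges: [-2.95, 2.95], [-0.29, 1.99], [-1.47, 1.44], [0.14, 2.54], [-1.03, 4.17], [0.13, 1.85], [-2.86, 2.86]. Speed limits (rad/s): [2.39, 2.39, 3.01, 3.01, 3.14, 3.14, 3.14].

INTERFACE

Orientations are given as a rotation vector (axis times angle).
In Python, from workcell import * gives the robot as it stands. The module is installed in compiled form; this text tells all that it offers.
- The arm moves only by the shell command python3 -m inch 'ROWS'. ROWS is JSON, a list that holds one entry, the list of rows, each a list of 7 numbers: the closure in counts, from 0 (fully open) to 255 (shut), then the shift along the world's x, y, z in m, then the turn, a rotation vector about the world's x, y, z in degrees. In form: [[[jaw, x, y, z, ax, ay, az], ...]]. A call has 1 to 10 rows; each row shifts and turns the pose as measured when the row begins; what a row does not reach is not made up. A row lasts 1/12 s, in which the tool goes at most 41.7 mm and 7.16 degrees, less where a joint would pass 70% of its speed; a pose out of reach is approached as far as the arm can. A call with a gripper value outside its range is refused whole. The fingers move at their own pace and stop on an object; the grip force is fixed at half the most. Time passes only in rows, so rows that do not move let the fingers close. It gives the time, the measured TCP pose, the force and the opening at its end, in the units of the state.
- sense(): the state, without advancing time (a new reading comes with each control period).
- grab_frame(name): name is "scene" or "side" or "wrist"; returns a dict with "color" (420x560x3 uint8, red, green, blue), "depth" (420x560 float32, m along the optical axis (not along the pixel's ray), 0 where there is no reading), "mtx" (3x3 intrinsics, pixels), "cam_to_world" (4x4, takes a point from camera to world coordinates); the wrist camera has in their place "hand_eye" (4x4, takes a point from camera to tool coordinates, whose origin is the TCP and whose axes are the tool frame's). Camera axes: x right, y up, looking along -z (the intrinsics and any distortion apply to the point x, -y, -z); pixel columns grow to the right and rows downward; lengths in m; the calibration is good to about 2 mm. A picture is of the moment at which its call begins: read the wrist's pose just before it.
- hand_in(): hands the job in, once; it reports no verdict.
The state is a dict: "t": time; "joint_pos": joint angles; "qvel": joint speeds; "joint_torque": joint torques, N m; "eef_pos": TCP position; "ee_rot": TCP orientation; "force": force on the tool from outside, world axes, zero at the start; "wrist_torque": the same for the moment, N m; "finger_gap": finger opening in m.
Only numpy, scipy, OpenCV 4.12 (cv2) and the standard library are available. Lean on these libraries where they do the work, as an engineer would, in place of code of your own. Each camera call takes 0.05 s, during which the arm holds its last target.

TASK

I need a level packing pile to carry the free end of a board. Leave the dark wedge-shaped offcut where it lies and set the lighter, reddish-brown wedge-shaped offcut squarely on its slope, without turning it over, thick end over the dark one's thin end, so that the slopes cancel and the top comes out level. Then lay the long square-section offcut flat on top, centred and in line with the wedges, and let the pile stand by itself; the other offcuts stay out of it.

Things in the scene. Friction and masses are not known exactly. Their poses are not given: they have to be found in the camera images.
- base: Bottom piece: dark-brown wooden wedge, loose on the bench, 130 mm long (its x), 60 mm wide (its y). Its top slopes at 10 degrees, from 43 mm high at the thick end (-x) down to 20 mm at the thin end (+x), near which the sloping face has a small round dark knot. Origin: centre of its underside; z up. The middle of the sloping face is 31.5 mm above the origin.
- wedge_center (a point): Centre of the piece that goes on the dark wedge: a lighter, reddish-brown wooden wedge, loose, 0.12 kg, 110 mm long (its x), 48 mm wide (its y; parallel sides). Same 10 degree slope: 41 mm high at the thick end (-x), 31.7 mm at the middle, 22 mm at the thin end (+x), with a dark knot near the thin end. The point is 15.9 mm above its flat underside; z is normal to the underside (up at the start).
- wedge_top (a point): Middle of the sloping upper face of the lighter wedge; its z is the outward normal of that face (10 degrees from vertical at the start, vertical when the piece sits right on the dark wedge); its x runs down the face to the thin end.
- batten_center (a point): Centre of the long square-section pale softwood offcut (plain block), loose, about 0.08 kg, 38 x 120 x 38 mm: 120 mm along its y, 38 mm wide (x) and 38 mm high (z up). It goes on top, its y in line with the wedges' x. Not to be confused with a shorter flat block (64 x 89 x 38 mm) and a thin slat (40 x 150 x 19 mm) lying near, which are not used.
There are look-alikes about, which are no part of the job. What is shaped like the base but purple is not meant.

How it is judged:
On the way:
1. the lighter wedge rests on the dark one, thick end over thin end, its top level, let go (x of wedge_center in the frame of base between -0.02 and 0.02 m and y of wedge_center in the frame of base between -0.02 and 0.02 m and z of wedge_center in the frame of base between 0.038 and 0.056 m and angle between wedge_top's own z axis and vertical below 0.1 rad and angle between base's own z axis and vertical below 0.06 rad and angle between the y axis of wedge_center and the y axis of base, either way round below 0.26 rad and distance of base from where it was at the start of the episode below 0.04 m and contact force between the fingers and wedge below 0.1 N and linear speed of wedge below 0.02 m/s and contact force between wedge and base above 0.2 N), for 0.2 s.
At the end, for the whole second after the job is handed in: Dark wedge flat, within 40 mm of its start. Lighter wedge on its slope, thick over thin end, centres within 20 mm along and across, in line within 15 deg, top level within 5.7 deg. Square offcut at rest on it, level within 5.7 deg, within 20 mm of the top's middle, in line within 15 deg (x of wedge_center in the frame of base between -0.02 and 0.02 m and y of wedge_center in the frame of base between -0.02 and 0.02 m and z of wedge_center in the frame of base between 0.038 and 0.056 m and angle between wedge_top's own z axis and vertical below 0.1 rad and angle between base's own z axis and vertical below 0.06 rad and angle between the y axis of wedge_center and the y axis of base, either way round below 0.26 rad and distance of base from where it was at the start of the episode below 0.04 m and horizontal distance between batten_center and wedge_top below 0.02 m and z of batten_center in the frame of wedge_top between 0.014 and 0.024 m and angle between batten_center's own y axis and vertical between 1.47 and 1.67 rad and angle between the y axis of batten_center and the x axis of base, either way round below 0.26 rad and linear speed of each of batten, wedge below 0.01 m/s); the robot touches nothing.
It also fails if it takes over 58 s, if anything falls off the work surface, if the arm or the gripper's body presses on something with over 40 N, if the wrist force passes 120 N, or if a joint passes its speed limit or range.

## Working session

There is one attempt and no reset: what is moved stays moved. The work goes in short steps, Python scripts to look and compute and a shell command to move; the robot and the scene stay as the last step left them, time stands still between calls to the robot, and variables do not carry over. Pictures are saved under pics/ and viewed, and the job is handed in when it is done.

```bash
mkdir -p pics; python3 - <<'E'
from workcell import *
import cv2,numpy as np
s=sense();print({k:np.round(v,3) for k,v in s.items()})
for n in ["scene","side","wrist"]:
    f=grab_frame(n);cv2.imwrite(f"pics/{n}0.png",f["color"][:,:,::-1]);np.savez(f"{n}0.npz",**f)
    print(n,np.round(f.get("cam_to_world",f.get("hand_eye")),3).tolist(),f["mtx"].tolist(),[k for k in f])
E
```

```text
{'t': np.float64(0.0), 'joint_pos': array([-1.252,  0.412, -0.013,  1.597,  0.006,  1.134, -0.082]), 'qvel': array([ 0.   , -0.   ,  0.   , -0.   , -0.   , -0.001, -0.001]), 'joint_torque': array([-0.0000e+00, -6.0063e+01,  6.8200e-01, -2.9941e+01,  1.4000e-02,
        1.1000e-02,  0.0000e+00]), 'eef_pos': array([0.236, 0.578, 0.23 ]), 'ee_rot': array([ 2.606e+00,  1.753e+00, -2.000e-03]), 'force': array([0.346, 0.397, 0.883]), 'wrist_torque': array([ 0.012, -0.003, -0.048]), 'finger_gap': np.float64(0.085)}
scene [[-0.739, 0.462, -0.49, 0.085], [-0.673, -0.494, 0.55, 0.46], [0.013, 0.737, 0.676, 0.612], [0.0, 0.0, 0.0, 1.0]] [[387.5912496966443, 0.0, 276.054432581167], [0.0, 387.5912496966443, 213.59534051375917], [0.0, 0.0, 1.0]] ['color', 'depth', 'mtx', 'cam_to_world']
side [[0.865, 0.272, -0.421, 0.037], [-0.501, 0.478, -0.722, -0.813], [0.005, 0.836, 0.549, 0.684], [0.0, 0.0, 0.0, 1.0]] [[511.95043241571585, 0.0, 278.337357588381], [0.0, 511.95043241571585, 203.26128895851943], [0.0, 0.0, 1.0]] ['color', 'depth', 'mtx', 'cam_to_world']
wrist [[1.0, 0.0, -0.0, 0.0], [-0.0, -0.954, -0.299, -0.076], [-0.0, 0.299, -0.954, -0.143], [0.0, 0.0, 0.0, 1.0]] [[290.66779053495856, 0.0, 276.99081569202644], [0.0, 290.66779053495856, 209.1606713041534], [0.0, 0.0, 1.0]] ['color', 'depth', 'mtx', 'hand_eye']
```

View pics/scene0.png

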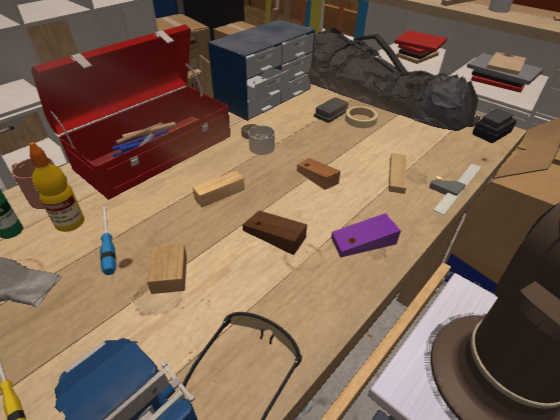

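View pics/side0.png

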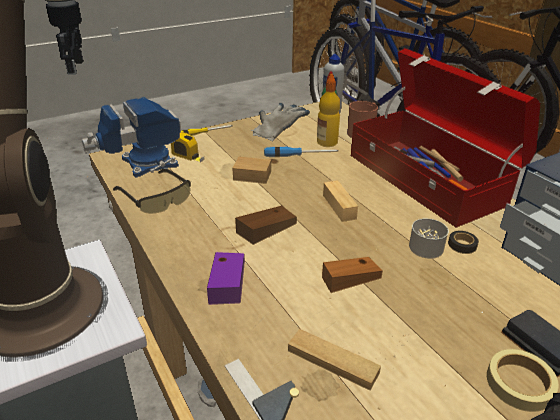

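View pics/wrist0.png

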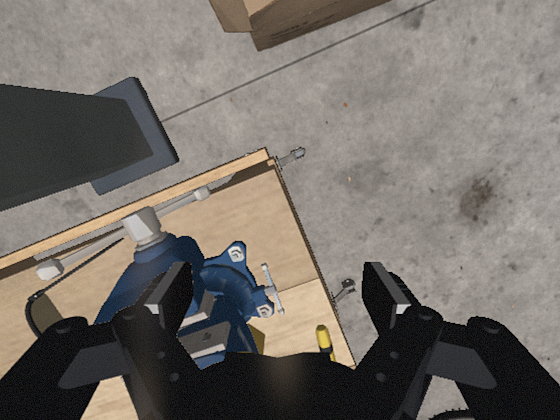

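Candidates:
- **Reddish wedge:** scene (318,172), side (352,273).
- **Base:** dark wedge at scene (275,230), side (266,222). The purple look-alike is at scene (366,235).
- **Batten:** scene (219,188), side (340,200). The block is at scene (167,268) and the slat at scene (398,173).

Next I'll build a cropped view and a top-down map.

```bash
cat > h.py <<'E'
import numpy as np,cv2
def cloud(f,T):
    d=f["depth"];K=f["mtx"];v,u=np.mgrid[0:d.shape[0],0:d.shape[1]]
    x=(u-K[0,2])/K[0,0]*d;y=(v-K[1,2])/K[1,1]*d
    P=np.stack([x,-y,-d],-1);return P@T[:3,:3].T+T[:3,3]
def pix(f,T,p):
    q=(np.asarray(p)-T[:3,3])@T[:3,:3];K=f["mtx"]
    return K[0,0]*q[0]/-q[2]+K[0,2],K[1,1]*-q[1]/-q[2]+K[1,2]
E
python3 - <<'E'
from h import *
seeds={"side":dict(dark=(266,222),red=(352,273),bat=(340,200),blk=(252,168),slat=(334,357),pur=(226,277)),
"scene":dict(dark=(275,230),red=(318,172),bat=(219,188),blk=(167,268),slat=(398,173),pur=(366,235))}
A={}
for n in seeds:
    f=np.load(n+"0.npz");P=cloud(f,f["cam_to_world"]);ok=(f["depth"]>0)
    print(n,"table z",[np.round(P[v,u],4).tolist() for u,v in ([(300,240),(400,250)] if n=="side" else [(230,230),(330,200)])])
    m=(ok&(P[...,2]>0.006)&(P[...,2]<.1)).astype(np.uint8)
    nl,L=cv2.connectedComponents(m,connectivity=4)
    for k,(u,v) in seeds[n].items():
        Q=P[L==L[v,u]];C=f["color"][L==L[v,u]]
        A.setdefault(k,[]).append(Q)
        r=cv2.minAreaRect((Q[:,:2]*1000).astype(np.float32))
        print(n,k,len(Q),np.round(r[0],1),np.round(r[1],1),round(r[2],1),"zmax",np.round(np.percentile(Q[:,2],[5,99]),4))
np.savez("objs.npz",**{k:np.vstack(v) for k,v in A.items()})
for k,v in A.items():
    Q=np.vstack(v);r=cv2.minAreaRect((Q[:,:2]*1000).astype(np.float32));print("both",k,np.round(r[0],1),np.round(r[1],1),round(r[2],1))
img=cv2.imread("pics/side0.png")[140:300,210:400];img2=cv2.imread("pics/scene0.png")[150:280,180:420]
a=cv2.resize(img,None,fx=3,fy=3,interpolation=2);cv2.imwrite("pics/crop_side.png",a)
cv2.imwrite("pics/crop_scene.png",cv2.resize(img2,None,fx=3,fy=3,interpolation=2))
E
```

```text
side table z [[0.5304, -0.0621, -0.002], [0.6966, -0.1998, -0.0003]]
side dark 1385 [486.1   9.1] [133.4  64.1] 9.3 zmax [0.0091 0.0433]
side red 1404 [ 548.4 -221.1] [ 52.3 115. ] 82.9 zmax [0.0091 0.0421]
side bat 830 [678.9  -0.9] [124.  41.] 77.5 zmax [0.0098 0.0407]
side blk 812 [565.5 232.8] [73.2 91.1] 51.6 zmax [0.0088 0.0409]
side slat 2254 [ 399.3 -371.5] [ 44.1 150.7] 29.1 zmax [0.009  0.0218]
side pur 1613 [ 332.9 -106.4] [137.3  60.4] 59.7 zmax [0.0115 0.0436]
scene table z [[0.5669, 0.0715, 0.0003], [0.4657, -0.1649, -0.0001]]
scene dark 1581 [484.6  12.8] [133.1  62.4] 9.5 zmax [0.0101 0.0421]
scene red 758 [ 545.7 -216.3] [ 51.1 111.5] 81.5 zmax [0.0088 0.0402]
scene bat 989 [677.6   3.3] [121.5  43.5] 77.9 zmax [0.0094 0.039 ]
scene blk 1638 [563.  237.4] [64.5 91.4] 49.7 zmax [0.0115 0.0395]
scene slat 607 [ 397.5 -368.1] [ 40.3 154.3] 28.8 zmax [0.0104 0.0207]
scene pur 1796 [ 330.4 -103.5] [135.5  62.2] 59.1 zmax [0.0107 0.0421]
both dark [485.5  10.6] [134.2  67.2] 9.5
both red [ 547.6 -218.5] [ 56.7 117. ] 83.3
both bat [677.5   0.7] [126.6  44.3] 77.9
both blk [563.4 234.5] [73.2 96.6] 51.6
both slat [ 397.9 -369. ] [ 44.1 156.4] 29.1
both pur [ 331.  -105.2] [137.8  65.3] 59.2
```

View pics/crop_side.png

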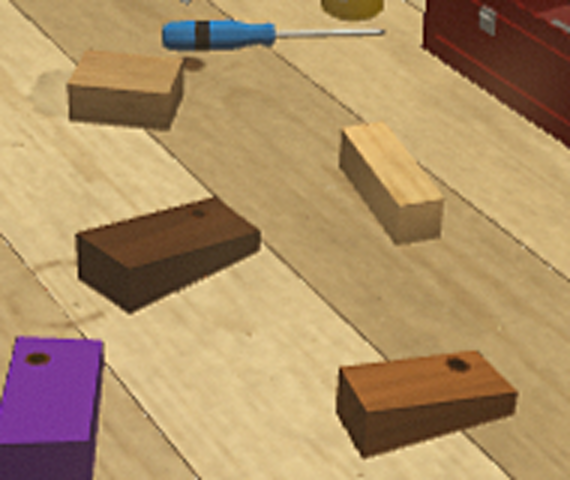

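View pics/crop_scene.png

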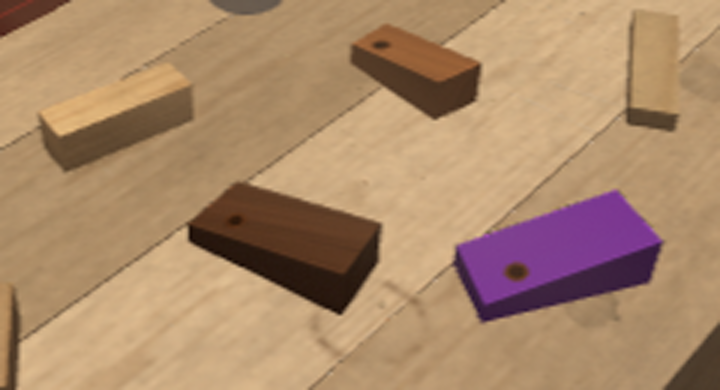

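The crops confirm the choice. The red wedge's knot and thin end point towards +x, as do the dark wedge's, and the batten is the narrow square-section pale piece. I'll start the move over to the red wedge.

```bash
python3 -m inch '[[[0,0.0148,-0.038,0.01,0,0,1.5],[0,0.0148,-0.038,0.01,0,0,1.5],[0,0.0148,-0.038,0.01,0,0,1.5],[0,0.0148,-0.038,0,0,0,1.5],[0,0.0148,-0.038,0,0,0,1.5],[0,0.0148,-0.038,0,0,0,1.5],[0,0.0148,-0.038,0,0,0,1.5],[0,0.0148,-0.038,0,0,0,1.5],[0,0.0148,-0.038,0,0,0,1.5],[0,0.0148,-0.038,0,0,0,1.5]]]'; python3 - <<'E'
from workcell import *
import numpy as np
print(np.round(sense()["joint_pos"],3))
d=np.load("objs.npz")
for k in ["dark","red","bat"]:
    Q=d[k]; Q=Q[Q[:,2]>.018]
    for _ in range(6):
        A=np.c_[Q[:,:2],np.ones(len(Q))];c=np.linalg.lstsq(A,Q[:,2],rcond=None)[0];r=Q[:,2]-A@c
        Q=Q[r>-max(.0025,1.0*r.std())]
    g=-c[:2];print(k,"slope deg",np.degrees(np.arctan(np.hypot(*g))).round(2),"downhill yaw",np.degrees(np.arctan2(g[1],g[0])).round(1),"top rect",cv2.minAreaRect((Q[:,:2]*1000).astype(np.float32)) if 0 else np.round(Q.mean(0),4))
E
```

```text
t: 0.98
eef_pos: [0.3765, 0.194, 0.2566]
ee_rot: [-2.327, -2.11, 0.009]
force: [1.6, 0.5, -0.2]
finger_gap: 0.0857
[-0.762  0.033  0.177  2.022 -0.006  1.093  0.89 ]
dark slope deg 9.94 downhill yaw 11.8 top rect [0.4823 0.0112 0.0318]
red slope deg 9.98 downhill yaw -5.7 top rect [ 0.5456 -0.2206  0.0321]
bat slope deg 1.12 downhill yaw 166.0 top rect [6.766e-01 3.000e-04 3.770e-02]
```

```bash
python3 -m inch '[[[0,0.0155,-0.0375,0,0,0,-0.2],[0,0.0155,-0.0375,0,0,0,-0.2],[0,0.0155,-0.0375,0,0,0,-0.2],[0,0.0155,-0.0375,0,0,0,-0.2],[0,0.0155,-0.0375,0,0,0,-0.2],[0,0.0155,-0.0375,0,0,0,-0.2],[0,0.0155,-0.0375,-0.01,0,0,-0.2],[0,0.0155,-0.0375,-0.02,0,0,-0.2],[0,0.0155,-0.0375,-0.02,0,0,-0.2],[0,0.0155,-0.0375,-0.01,0,0,-0.2]]]'; cat >> h.py <<'E'
from scipy.spatial.transform import Rotation as R
def look(name):
    from workcell import sense,grab_frame
    s=sense();f=grab_frame("wrist")
    T=np.eye(4);T[:3,:3]=R.from_rotvec(s["ee_rot"]).as_matrix();T[:3,3]=s["eef_pos"]
    W=T@f["hand_eye"];np.savez(name+".npz",W=W,**f);cv2.imwrite(f"pics/{name}.png",f["color"][:,:,::-1])
    x=T[:3,0];z=T[:3,2];print("pos",np.round(s["eef_pos"],4),"yawx",np.degrees(np.arctan2(x[1],x[0])).round(2),"toolz",np.round(z,3),"j",np.round(s["joint_pos"],2),"gap",s["finger_gap"],"F",np.round(s["force"],1))
    return f,W,cloud(f,W)
def rects(f,P,zmin=.006,zmax=.12,amin=400):
    m=((f["depth"]>0)&(P[...,2]>zmin)&(P[...,2]<zmax)&(P[...,0]>.25)).astype(np.uint8)
    n,L,st,ce=cv2.connectedComponentsWithStats(m,connectivity=4)
    for i in range(1,n):
        if st[i,4]<amin: continue
        Q=P[L==i];r=cv2.minAreaRect((Q[:,:2]*1000).astype(np.float32))
        print("px",np.round(ce[i]),st[i,4],"c",np.round(r[0],1),"size",np.round(r[1],1),"ang",round(r[2],1),"z95",np.round(np.percentile(Q[:,2],95),4),"col",f["color"][L==i].mean(0).round())
E
python3 - <<'E'
from h import *
f,W,P=look("w1");rects(f,P)
E
```

```text
t: 1.82
eef_pos: [0.5279, -0.1834, 0.204]
ee_rot: [2.358, 2.069, 0.006]
force: [0.4, 0.7, 0.1]
finger_gap: 0.0854
pos [ 0.5279 -0.1834  0.204 ] yawx 82.53 toolz [ 0.006 -0.001 -1.   ] j [-0.17  0.35  0.53  1.83 -0.21  1.02  1.89] gap 0.08539694047916137 F [0.4 0.7 0.1]
px [353.  14.] 2398 c [369.4 -99.1] size [104.7  33.5] ang 80.4 z95 0.0304 col [ 80.  39. 100.]
px [89. 89.] 6567 c [ 401.3 -370.2] size [ 41.2 150.8] ang 28.6 z95 0.0202 col [145. 124.  96.]
px [452. 120.] 8501 c [488.6  11.3] size [133.7  62. ] ang 9.1 z95 0.042 col [65. 42. 29.]
px [248. 205.] 3885 c [ 550.5 -219. ] size [ 48.1 113. ] ang 82.5 z95 0.0406 col [114.  77.  53.]
px [ 26. 307.] 2609 c [ 658.1 -547.2] size [ 70.4 141.4] ang 65.8 z95 0.0342 col [99. 90. 73.]
px [445. 284.] 3402 c [680.7   1.7] size [121.4  39.5] ang 77.3 z95 0.0391 col [147. 123.  93.]
px [272. 337.] 1663 c [ 744.2 -219.5] size [72.2 61.4] ang 81.4 z95 0.0501 col [92. 86. 79.]
px [443. 403.] 1584 c [861.2   1. ] size [77.7  5.4] ang 89.6 z95 0.0619 col [53. 13. 12.]
```

View pics/w1.png

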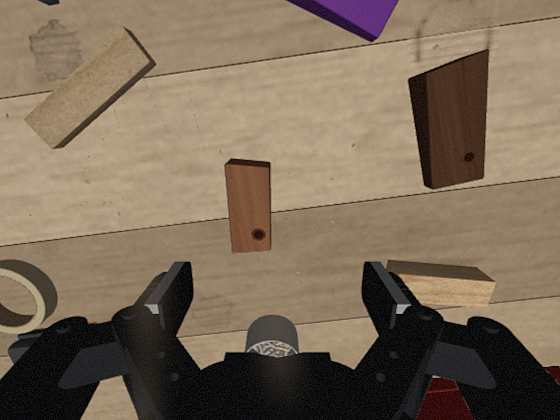

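The wrist view shows the red wedge at (248,205) with its knot at (258,235), the dark wedge at (452,120), and the batten at (440,284). Wrist positions agree with the fixed cameras to about 3 mm. I'll tilt the tool 10° so it's normal to the slope, then descend.

```bash
python3 -m inch '[[[0,0.007,-0.012,-0.03,0.7,5,0],[0,0.007,-0.012,-0.03,0.7,5,0],[0,0.003,-0.011,-0.03,0,0.3,0],[0,0,0,-0.03,0,0,0],[0,0,0,0,0,0,0]]]'; python3 - <<'E'
from h import *
f,W,P=look("w2");rects(f,P)
E
```

```text
t: 2.28
eef_pos: [0.5468, -0.2346, 0.0803]
ee_rot: [-2.275, -1.968, 0.178]
force: [-1.0, 0.7, -0.4]
finger_gap: 0.0853
pos [ 0.5468 -0.2346  0.0803] yawx 81.75 toolz [-0.173  0.02  -0.985] j [-0.03  0.66  0.49  1.69 -0.29  1.04  1.99] gap 0.08530683606253871 F [-1.   0.7 -0.4]
px [69. 65.] 12414 c [ 401.2 -370.1] size [ 42.5 149.8] ang 28.8 z95 0.02 col [128. 109.  84.]
px [551.  83.] 1951 c [481.1 -19.8] size [100.6   4.4] ang 9.7 z95 0.022 col [28. 17. 11.]
px [299. 236.] 9650 c [ 551.1 -218.9] size [ 48.1 113.6] ang 82.5 z95 0.0406 col [108.  73.  50.]
px [176. 289.] 1454 c [ 545.9 -284.1] size [14.4 26.4] ang 82.0 z95 0.1192 col [28. 26. 24.]
px [377. 289.] 1487 c [ 559.8 -186.5] size [14.4 26.1] ang 81.2 z95 0.119 col [24. 24. 23.]
px [541. 346.] 1640 c [658.  -39.5] size [32.1 38.2] ang 40.5 z95 0.0386 col [96. 78. 58.]
```

View pics/w2.png

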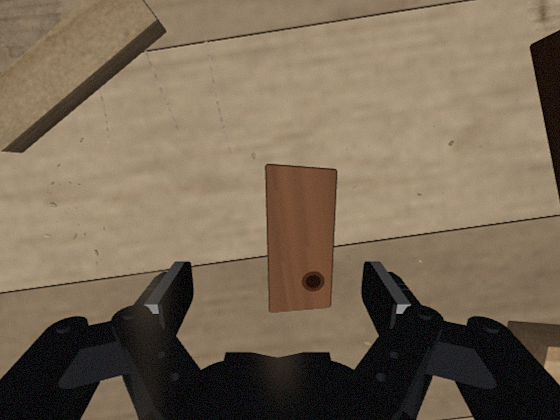

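```bash
python3 -m inch '[[[0,0,0.008,0,0.0,0,0.3],[0,0,0.008,-0.02,0,0,0.3],[0,0,0,-0.02,0,0,0],[0,0,0,-0.014,0,0,0],[0,0,0,0,0,0,0],[0,0,0,0,0,0,0]]]'; python3 - <<'E'
from h import *
f,W,P=look("w3")
E
```

```text
t: 2.83
eef_pos: [0.5528, -0.2163, 0.0391]
ee_rot: [-2.272, -1.993, 0.164]
force: [0.7, 0.3, 0.6]
finger_gap: 0.0854
pos [ 0.5528 -0.2163  0.0391] yawx 82.54 toolz [-0.156  0.015 -0.988] j [-0.04  0.7   0.47  1.73 -0.31  0.95  1.99] gap 0.08539683898524272 F [0.7 0.3 0.6]
```

View pics/w3.png

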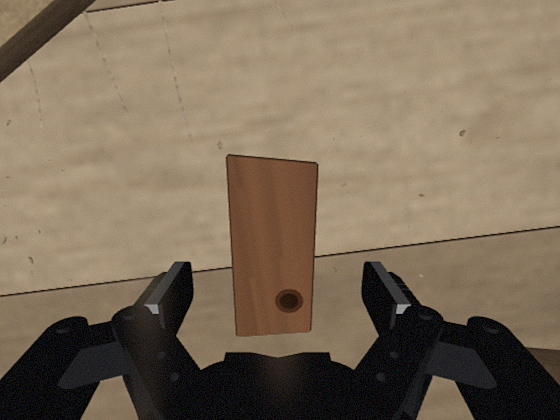

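```bash
python3 -m inch '[[[0,-0.003,-0.001,-0.010,0.2,1,0],[0,-0.003,-0.001,-0.010,0,0,0],[0,0,0,-0.011,0,0,0],[0,0,0,0,0,0,0],[0,0,0,0,0,0,0]]]'
```

```text
t: 3.3
eef_pos: [0.5482, -0.2193, 0.009]
ee_rot: [-2.263, -1.985, 0.177]
force: [-0.4, 0.2, 0.2]
finger_gap: 0.0849
```

```bash
python3 -m inch '[[[255,0,0,0,0,0,0],[255,0,0,0,0,0,0],[255,0,0,0,0,0,0],[255,0,0,0,0,0,0],[255,0,0,0,0,0,0],[255,0,0,0,0,0,0],[255,0,0,0,0,0,0]]]'; python3 - <<'E'
from h import *
f,W,P=look("w4")
E
```

```text
t: 3.88
eef_pos: [0.5483, -0.2199, 0.0094]
ee_rot: [-2.264, -1.985, 0.176]
force: [-0.4, -0.1, -0.5]
finger_gap: 0.0467
pos [ 0.5483 -0.2199  0.0094] yawx 82.49 toolz [-0.17   0.017 -0.985] j [-0.02  0.75  0.45  1.73 -0.33  0.92  2.01] gap 0.046708830836518445 F [-0.4 -0.1 -0.5]
```

View pics/w4.png

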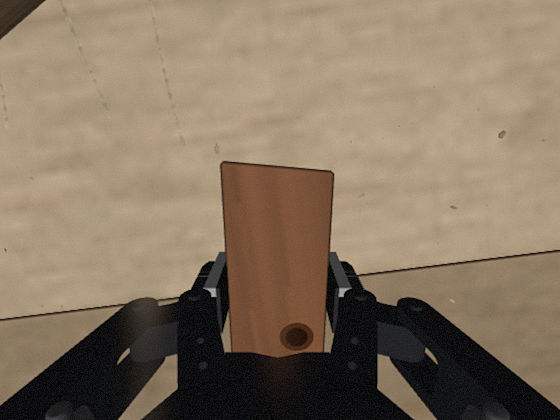

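```bash
python3 -m inch '[[[255,0,0,0.015,0,0,0],[255,0,0,0.03,0,0,0],[255,0,0,0.03,-0.7,-5,0],[255,0,0.01,0.03,-0.6,-4.9,0],[255,0,0.01,0.02,0,0,-7],[255,-0.003,0.01,0.01,0,0,-7],[255,-0.003,0.01,0,0,0,-7],[255,-0.003,0.01,0,0,0,-7],[255,-0.003,0.01,0,0,0,-7],[255,-0.003,0.01,0,0,0,-7]]]';python3 -m inch '[[[255,-0.003,0.01,0,0,0,-7],[255,-0.003,0.01,0,0,0,-7],[255,-0.003,0.01,0,0,0,-7],[255,-0.003,0.01,0,0,0,-7],[255,-0.003,0.01,0,0,0,-7],[255,-0.003,0.01,0,0,0,-7],[255,-0.003,0.01,0,0,0,-7],[255,-0.003,0.01,0,0,0,-7],[255,-0.003,0.01,0,0,0,-7],[255,-0.003,0.01,0,0,0,-7]]]'; python3 - <<'E'
from h import *
f,W,P=look("w5");rects(f,P)
E
```

```text
t: 4.77
eef_pos: [0.5301, -0.1508, 0.159]
ee_rot: [2.951, 1.057, 0.015]
force: [1.0, 0.4, -1.0]
finger_gap: 0.0467
t: 5.6
eef_pos: [0.4968, -0.0449, 0.1692]
ee_rot: [3.017, -0.871, 0.019]
force: [-0.6, -0.0, -1.7]
finger_gap: 0.0465
pos [ 0.4968 -0.0449  0.1692] yawx -32.2 toolz [ 0.011 -0.005 -1.   ] j [-0.86  0.44  1.12  2.03 -0.48  0.96 -0.06] gap 0.04648929987670995 F [-0.6 -0.  -1.7]
px [ 4. 26.] 466 c [370.3 214.4] size [51.4  5.8] ang 34.5 z95 0.0148 col [94. 85. 69.]
px [422.  56.] 7200 c [679.1  -2.4] size [110.2  39.7] ang 77.3 z95 0.0391 col [178. 150. 114.]
px [234. 149.] 7537 c [488.3  12.1] size [133.3  60.1] ang 9.4 z95 0.0419 col [88. 59. 43.]
px [542. 207.] 2159 c [ 734.2 -213.3] size [72.3 41.5] ang 69.8 z95 0.0485 col [83. 79. 75.]
px [174. 275.] 2055 c [352.9 -69.8] size [53.8 59.6] ang 56.0 z95 0.028 col [111.  62. 128.]
```

View pics/w5.png

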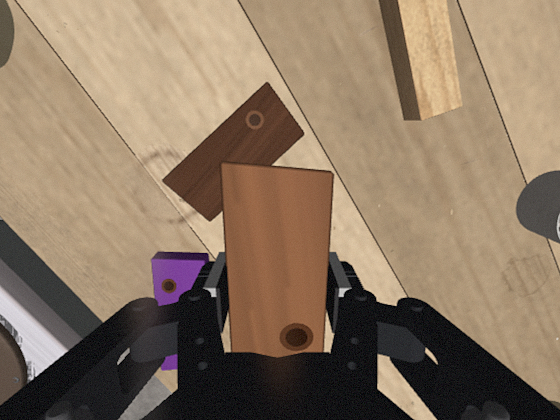

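```bash
python3 -m inch '[[[255,-0.001,0.008,0,0,0,-6.9],[255,-0.001,0.008,0,0,0,-6.9],[255,-0.001,0.008,0,0,0,-6.9],[255,-0.001,0.008,0,0,0,-6.9],[255,0,0.006,-0.005,0,0,-6.9],[255,0,0.006,-0.01,0,0,-6.9],[255,0,0.004,-0.015,0,0,-6],[255,0,0,-0.02,0,0,0],[255,0,0,0,0,0,0]]]'; python3 - <<'E'
from h import *
f,W,P=look("w6");rects(f,P)
from workcell import grab_frame
for n in ["scene","side"]:
    f=grab_frame(n);np.savez(n+"1.npz",**f)
    c=f["color"][:,:,::-1];c=c[130:290,180:400] if n=="scene" else c[120:280,190:410]
    cv2.imwrite(f"pics/{n}1.png",cv2.resize(c,None,fx=3,fy=3,interpolation=2))
E
```

```text
t: 6.4
eef_pos: [0.4928, 0.0095, 0.1234]
ee_rot: [-2.399, 2.016, -0.011]
force: [-0.9, 0.7, -2.0]
finger_gap: 0.047
pos [0.4928 0.0095 0.1234] yawx -80.06 toolz [ 0.011  0.001 -1.   ] j [-1.01  0.63  1.26  2.09 -0.75  0.98 -0.74] gap 0.04703906438642642 F [-0.9  0.7 -2. ]
px [30. 71.] 7608 c [564.1 210.4] size [ 52.4 108.5] ang 84.8 z95 0.0391 col [113.  92.  70.]
px [375.  11.] 1621 c [655.  -24.8] size [59.  12.5] ang 89.3 z95 0.0386 col [104.  84.  62.]
px [273. 152.] 1886 c [542.3  21.2] size [20.9 60.4] ang 5.1 z95 0.0239 col [75. 49. 35.]
px [ 42. 310.] 4161 c [354.2 214.9] size [102.1  24.2] ang 34.7 z95 0.0472 col [71. 65. 54.]
px [548. 363.] 936 c [ 371.4 -314.8] size [42.3 28.1] ang 28.9 z95 0.0196 col [111.  93.  71.]
px [395. 386.] 1375 c [ 333.9 -138.1] size [67.1 26.4] ang 59.3 z95 0.0418 col [ 96.  48. 121.]
```

View pics/scene1.png

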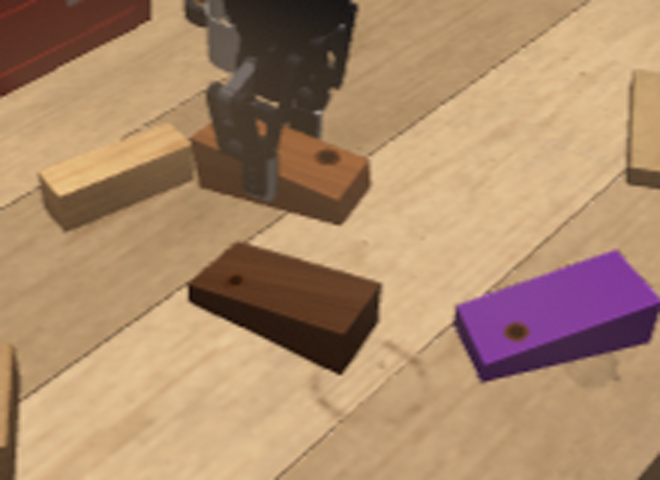

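View pics/side1.png

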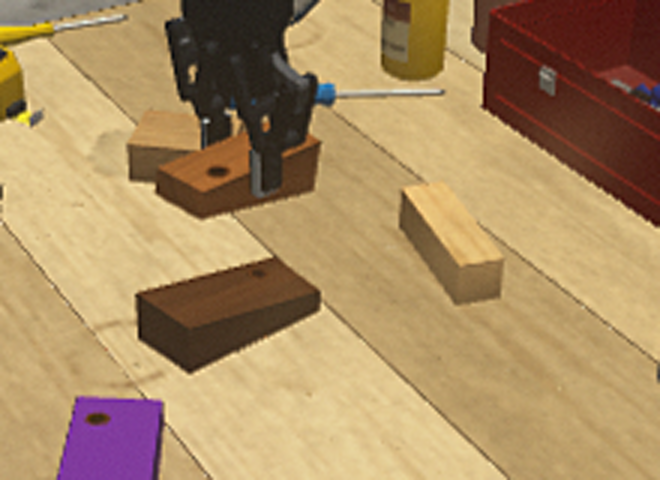

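```bash
python3 -m inch '[[[255,-0.002,0.002,-0.02,0,0.6,-0.6],[255,0,0,-0.025,0,0,0],[255,0,0,-0.015,0,0,0],[255,0,0,-0.01,0,0,0],[255,0,0,0,0,0,0],[255,0,0,0,0,0,0]]]'; python3 - <<'E'
from h import *
f,W,P=look("w7");
from workcell import grab_frame
for n in ["scene","side"]:
    f=grab_frame(n);np.savez(n+"2.npz",**f)
    c=f["color"][:,:,::-1];c=c[170:270,220:340] if n=="scene" else c[160:260,200:340]
    cv2.imwrite(f"pics/{n}2.png",cv2.resize(c,None,fx=5,fy=5,interpolation=2))
E
```

```text
t: 7.05
eef_pos: [0.4981, 0.0097, 0.0619]
ee_rot: [-2.388, 2.017, -0.011]
force: [0.6, 0.4, -1.0]
finger_gap: 0.0471
pos [0.4981 0.0097 0.0619] yawx -80.35 toolz [ 0.016  0.007 -1.   ] j [-0.91  0.71  1.12  2.12 -0.88  0.87 -0.66] gap 0.04714738313097768 F [ 0.6  0.4 -1. ]
```

View pics/scene2.png

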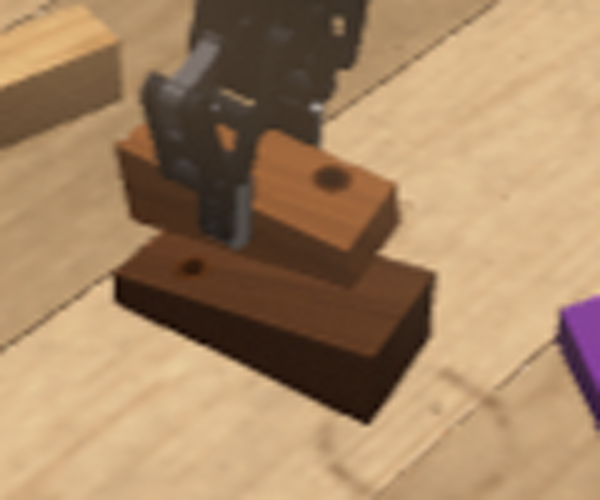

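View pics/side2.png

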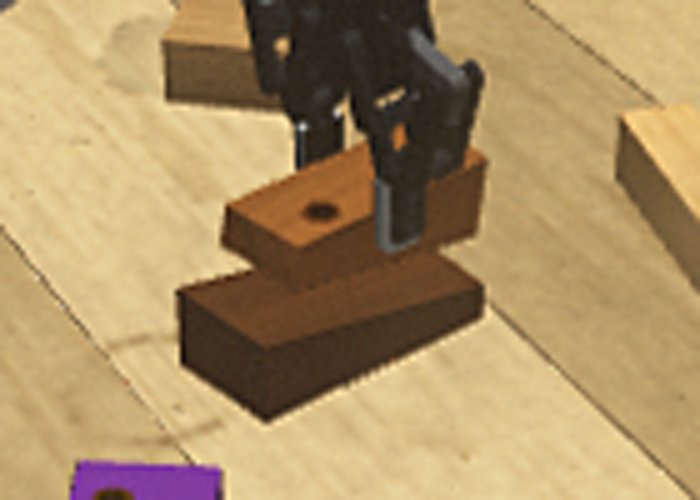

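```bash
python3 -m inch '[[[255,-0.004,0.001,0,-0.4,0.9,-0.3],[255,-0.004,0.001,-0.006,0,0,0],[255,-0.001,0,-0.006,0,0.1,0],[255,0,0,0,0,0,0],[255,0,0,0,0,0,0]]]'; python3 - <<'E'
from h import *
f,W,P=look("w8")
E
```

```text
t: 7.62
eef_pos: [0.4893, 0.0129, 0.0506]
ee_rot: [-2.396, 2.032, 0.001]
force: [0.5, 0.1, -1.3]
finger_gap: 0.0468
pos [0.4893 0.0129 0.0506] yawx -80.59 toolz [-0.  0. -1.] j [-0.91  0.72  1.11  2.13 -0.89  0.86 -0.66] gap 0.046830204177902734 F [ 0.5  0.1 -1.3]
```

Well aligned. I'll lower the last ~10 mm in small steps, watching the force.

```bash
python3 -m inch '[[[255,0,0,-0.003,0,0,0],[255,0,0,-0.003,0,0,0],[255,0,0,0,0,0,0]]]';python3 -m inch '[[[255,0,0,-0.002,0,0,0],[255,0,0,-0.001,0,0,0],[255,0,0,0,0,0,0]]]'
```

```text
t: 7.92
eef_pos: [0.4894, 0.0129, 0.0441]
ee_rot: [-2.396, 2.031, 0.001]
force: [0.4, -0.2, -0.6]
finger_gap: 0.0471
t: 8.17
eef_pos: [0.4895, 0.0126, 0.0406]
ee_rot: [-2.396, 2.032, 0.001]
force: [0.1, 0.6, -0.3]
finger_gap: 0.047
```

```bash
python3 -m inch '[[[255,0,0,-0.001,0,0,0],[255,0,0,0,0,0,0]]]';python3 -m inch '[[[255,0,0,-0.001,0,0,0],[255,0,0,0,0,0,0]]]';python3 - <<'E'
from h import *
f,W,P=look("w9");
from workcell import grab_frame
f=grab_frame("side");c=f["color"][160:260,200:340,::-1];cv2.imwrite("pics/side3.png",cv2.resize(c,None,fx=5,fy=5,interpolation=2))
E
```

```text
t: 8.33
eef_pos: [0.4896, 0.0125, 0.0404]
ee_rot: [-2.394, 2.032, 0.002]
force: [-0.3, 0.1, -0.6]
finger_gap: 0.0469
t: 8.5
eef_pos: [0.4899, 0.0124, 0.0404]
ee_rot: [-2.393, 2.032, 0.002]
force: [-0.0, 0.2, -1.1]
finger_gap: 0.047
pos [0.4899 0.0124 0.0404] yawx -80.67 toolz [ 0.001  0.003 -1.   ] j [-0.89  0.73  1.08  2.14 -0.91  0.84 -0.64] gap 0.04701689215424728 F [-0.   0.2 -1.1]
```

View pics/side3.png

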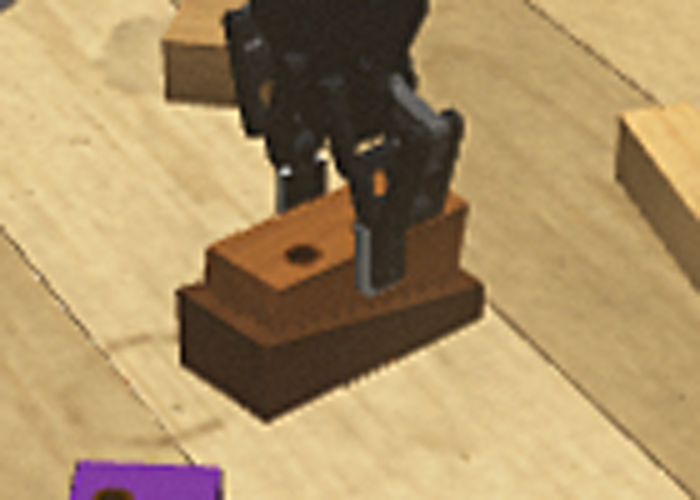

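```bash
python3 -m inch '[[[255,0,0,-0.002,0,0,0],[255,0,0,0,0,0,0]]]';python3 -m inch '[[[255,0,0,-0.002,0,0,0],[255,0,0,-0.001,0,0,0]]]'
```

```text
t: 8.77
eef_pos: [0.4902, 0.0122, 0.0407]
ee_rot: [-2.39, 2.031, 0.005]
force: [0.6, -0.7, -2.2]
finger_gap: 0.0475
t: 8.93
eef_pos: [0.4905, 0.0122, 0.04]
ee_rot: [-2.387, 2.029, 0.007]
force: [-7.7, 3.1, 23.2]
finger_gap: 0.0468
```

Contact at z = 0.040, as predicted. Releasing.

```bash
python3 -m inch '[[[255,0,0,0.0005,0,0,0],[0,0,0,0,0,0,0],[0,0,0,0,0,0,0],[0,0,0,0,0,0,0],[0,0,0,0,0,0,0],[0,0,0,0,0,0,0]]]';python3 -m inch '[[[0,0,0,0.02,0,0,0],[0,0,0,0.03,0,0,0],[0,0,0,0.03,0,0,0],[0,0,0,0.03,0,0,0],[0,0,0,0.02,0,0,0],[0,0,0,0,0,0,0]]]'
python3 - <<'E'
from h import *
f,W,P=look("w10");rects(f,P)
from workcell import grab_frame
f=grab_frame("side");c=f["color"][160:260,200:340,::-1];cv2.imwrite("pics/side4.png",cv2.resize(c,None,fx=5,fy=5,interpolation=2))
np.savez("side4.npz",**f);f=grab_frame("scene");np.savez("scene4.npz",**f)
for n in ["side","scene"]:
    f=np.load(n+"4.npz");P=cloud(f,f["cam_to_world"]);m=(f["depth"]>0)&(P[...,2]>.055)&(P[...,2]<.085)&(abs(P[...,0]-.49)<.08)&(abs(P[...,1]-.012)<.08);m[:0]=0
    Q=P[m]
    for _ in range(6):
        A=np.c_[Q[:,:2],np.ones(len(Q))];k=np.linalg.lstsq(A,Q[:,2],rcond=None)[0];r=Q[:,2]-A@k;Q=Q[abs(r)<max(.002,1.2*r.std())]
    print(n,len(Q),"grad deg",np.degrees(np.arctan(k[:2])).round(2),Q.mean(0).round(4),cv2.minAreaRect((Q[:,:2]*1000).astype(np.float32)))
E
```

```text
t: 9.43
eef_pos: [0.4908, 0.0122, 0.0402]
ee_rot: [-2.388, 2.029, 0.006]
force: [-0.2, 0.3, 0.9]
finger_gap: 0.0857
t: 9.93
eef_pos: [0.4883, 0.0109, 0.1734]
ee_rot: [-2.391, 2.035, 0.009]
force: [0.5, -0.1, 0.2]
finger_gap: 0.0852
pos [0.4883 0.0109 0.1734] yawx -80.81 toolz [-0.003  0.005 -1.   ] j [-1.08  0.58  1.35  2.04 -0.65  1.07 -0.83] gap 0.08522475883329993 F [ 0.5 -0.1  0.2]
px [353.  13.] 2144 c [657.8 -14.5] size [21.2 83.9] ang 2.1 z95 0.0391 col [118.  97.  72.]
px [51. 74.] 9826 c [566.7 236.2] size [65.3 90. ] ang 49.6 z95 0.0393 col [124. 101.  77.]
px [276. 194.] 7630 c [488.3  12.4] size [133.1  60.1] ang 9.5 z95 0.0639 col [106.  71.  49.]
px [ 77. 278.] 3023 c [355.  231.3] size [141.9  58.7] ang 50.7 z95 0.047 col [64. 58. 48.]
px [337. 321.] 4024 c [343.8 -87. ] size [97.3 60.9] ang 59.9 z95 0.0349 col [ 90.  45. 109.]
px [534. 320.] 1746 c [ 380.1 -331. ] size [42.2 65. ] ang 28.8 z95 0.0198 col [122. 103.  79.]
side 536 grad deg [0.14 1.21] [0.4896 0.0087 0.0629] ((491.0587158203125, 8.920612335205078), (114.18531036376953, 50.06543731689453), 9.279448509216309)
scene 748 grad deg [ 0.12 -0.53] [0.4881 0.0141 0.0619] ((489.4039306640625, 13.589292526245117), (114.33163452148438, 48.29959487915039), 9.505496978759766)
```

View pics/side4.png

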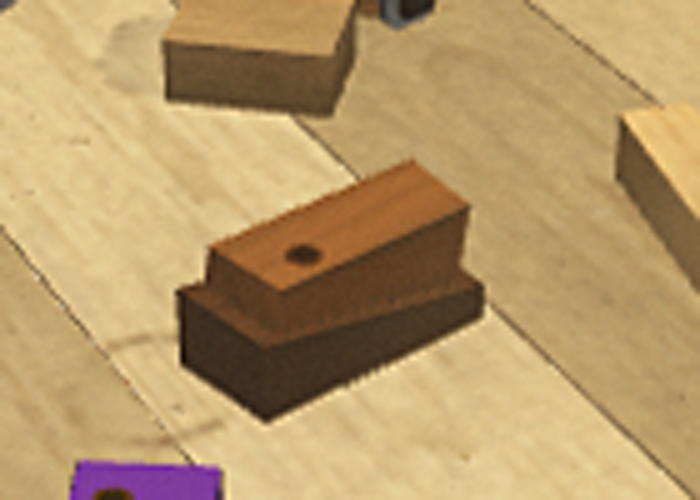

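View pics/w10.png

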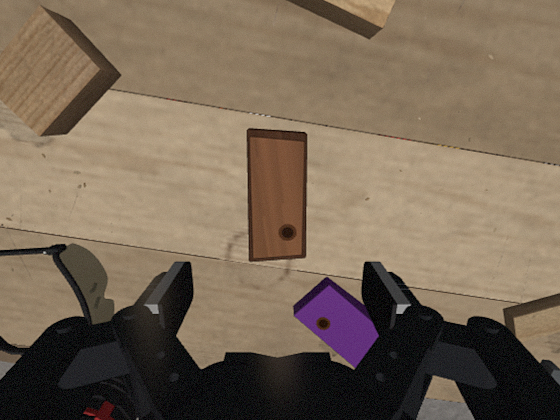

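Seated, level and centred; the top rectangle lies at 9.4° against the base's 9.5°. Joint 3 is near its range limit, so I'll move towards the batten in small steps and watch it.

```bash
python3 -m inch '[[[0,0.012,-0.001,0,0,0,6.8],[0,0.019,-0.001,0,0,0,6.8],[0,0.019,-0.001,0,0,0,6.8]]]';python3 -c "
from workcell import *;print(sense()['joint_pos'].round(2))"; python3 -m inch '[[[0,0.019,-0.001,0,0,0,6.8],[0,0.019,-0.001,0,0,0,6.8],[0,0.019,-0.001,0,0,0,6.8],[0,0.019,-0.001,0,0,0,6.8],[0,0.019,-0.001,0,0,0,6.8],[0,0.016,0,0,0,0,6.8]]]';python3 - <<'E'
from h import *
f,W,P=look("w11");rects(f,P)
E
```

```text
t: 10.33
eef_pos: [0.5322, 0.0101, 0.1649]
ee_rot: [2.715, -1.563, -0.026]
force: [-0.5, -0.8, -0.2]
finger_gap: 0.0854
[-0.93  0.58  1.17  1.93 -0.61  1.07 -0.54]
t: 10.83
eef_pos: [0.6431, 0.0063, 0.1529]
ee_rot: [3.09, -0.461, -0.044]
force: [0.5, 0.0, 0.3]
finger_gap: 0.0852
pos [0.6431 0.0063 0.1529] yawx -17.0 toolz [-0.03  -0.013 -0.999] j [-0.65  0.67  0.87  1.65 -0.54  1.12  0.07] gap 0.08516659576935391 F [0.5 0.  0.3]
px [135.   8.] 821 c [566.6 196.4] size [18.2 49.6] ang 73.9 z95 0.0388 col [91. 74. 56.]
px [532. 154.] 18220 c [858.4 -43.3] size [315.9   8. ] ang 89.8 z95 0.0644 col [50. 13. 12.]
px [319. 188.] 5498 c [680.3   2.2] size [120.4  37.9] ang 77.2 z95 0.0391 col [175. 148. 112.]
px [129. 237.] 8770 c [489.1  12.1] size [133.1  60. ] ang 9.3 z95 0.0638 col [96. 66. 46.]
px [ 60. 312.] 1461 c [355.  -68.8] size [54.3 61.3] ang 59.3 z95 0.0262 col [71. 35. 87.]
px [440. 389.] 548 c [ 751.4 -251.9] size [36.6 13.1] ang 16.1 z95 0.0516 col [76. 72. 69.]
```

View pics/w11.png

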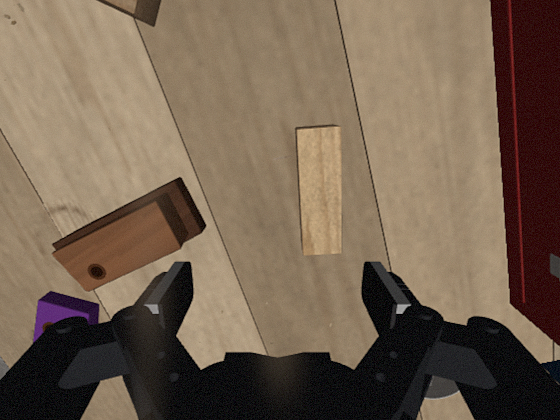

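The batten is at pixel (319,188), measured at (0.680, 0.002) with its long axis at 77.3°.

```bash
python3 -m inch '[[[0,0.018,-0.002,0,0.7,-1.7,4.3],[0,0.018,-0.002,-0.02,0,0,0],[0,0,0,-0.03,0,0,0],[0,0,0,-0.02,0,0,0],[0,0,0,0,0,0,0],[0,0,0,0,0,0,0]]]';python3 - <<'E'
from h import *
f,W,P=look("w12");rects(f,P)
E
```

```text
t: 11.38
eef_pos: [0.6789, 0.0016, 0.0696]
ee_rot: [-3.123, 0.337, 0.014]
force: [1.1, 0.8, 1.6]
finger_gap: 0.0852
pos [0.6789 0.0016 0.0696] yawx -12.3 toolz [-0.009  0.001 -1.   ] j [-0.55  0.79  0.76  1.62 -0.63  1.    0.21] gap 0.08515052449213817 F [1.1 0.8 1.6]
px [543. 194.] 12030 c [859.8 -22. ] size [263.7   5.7] ang 90.0 z95 0.0353 col [54. 13. 13.]
px [279. 227.] 10247 c [680.6   2.1] size [120.4  38.2] ang 77.2 z95 0.039 col [176. 148. 112.]
px [ 54. 261.] 10525 c [524.4  18.6] size [60.3 61.1] ang 6.7 z95 0.0635 col [76. 50. 34.]
px [171. 294.] 2218 c [637.1  13.1] size [15.  22.8] ang 25.7 z95 0.1182 col [34. 31. 29.]
px [383. 295.] 2351 c [723.5  -6. ] size [23.  14.6] ang 40.4 z95 0.1191 col [27. 26. 26.]
```

```bash
python3 -m inch '[[[0,0.001,0,-0.02,0,-0.5,-0.4],[0,0,0,-0.02,0,0,0],[0,0,0,-0.012,0,0,0],[0,0,0,0,0,0,0]]]';python3 -m inch '[[[0,0,0,0,0,0,0]]]'
```

```text
t: 11.77
eef_pos: [0.681, 0.0021, 0.0202]
ee_rot: [-3.119, 0.35, -0.006]
force: [0.2, 0.4, -0.0]
finger_gap: 0.0856
t: 11.85
eef_pos: [0.6812, 0.002, 0.0208]
ee_rot: [-3.119, 0.35, -0.006]
force: [0.3, 0.4, 0.7]
finger_gap: 0.0855
```

```bash
python3 -m inch '[[[0,0,0,-0.006,0,0,0],[0,0,0,-0.004,0,0,0],[0,0,0,0,0,0,0],[255,0,0,0,0,0,0],[255,0,0,0,0,0,0],[255,0,0,0,0,0,0],[255,0,0,0,0,0,0],[255,0,0,0,0,0,0],[255,0,0,0,0,0,0],[255,0,0,0,0,0,0]]]';python3 - <<'E'
from h import *
f,W,P=look("w13")
E
```

```text
t: 12.68
eef_pos: [0.6842, 0.0022, 0.0157]
ee_rot: [-3.117, 0.349, -0.017]
force: [0.1, -0.8, -0.2]
finger_gap: 0.0368
pos [0.6842 0.0022 0.0157] yawx -12.78 toolz [ 0.011  0.004 -1.   ] j [-0.52  0.85  0.72  1.65 -0.69  0.9   0.24] gap 0.03676528163289723 F [ 0.1 -0.8 -0.2]
```

View pics/w13.png

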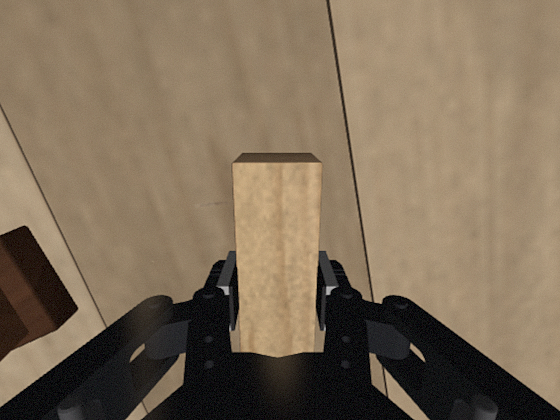

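```bash
python3 -m inch '[[[255,0,0,0.02,0,0,0],[255,0,0,0.03,0,-0.6,0],[255,0,0,0.035,0,0,0],[255,0,0,0.03,0,0,0],[255,-0.01,0,0.005,0,0,-6.8],[255,-0.019,0.001,0,0,0,-6.8],[255,-0.019,0.001,0,0,0,-6.8],[255,-0.019,0.001,0,0,0,-6.8],[255,-0.019,0.001,0,0,0,-6.8]]]';python3 - <<'E'
from h import *
f,W,P=look("w14");rects(f,P)
E
```

```text
t: 13.48
eef_pos: [0.5957, 0.0048, 0.1393]
ee_rot: [-2.866, 1.279, -0.034]
force: [0.4, 0.7, -0.3]
finger_gap: 0.0365
pos [0.5957 0.0048 0.1393] yawx -48.09 toolz [ 0.021 -0.006 -1.   ] j [-0.79  0.65  1.03  1.83 -0.65  1.02 -0.34] gap 0.03647946999254132 F [ 0.4  0.7 -0.3]
px [48. 48.] 9080 c [566.9 234.7] size [62.9 89.2] ang 49.6 z95 0.0392 col [126. 103.  78.]
px [547.  17.] 1034 c [860.  -61.2] size [ 4.4 55.9] ang 0.1 z95 0.0267 col [54. 13. 13.]
px [534. 239.] 3837 c [ 743.  -215.7] size [73.9 58.7] ang 64.8 z95 0.0497 col [80. 76. 72.]
px [197. 256.] 3825 c [504.1  23.5] size [99.2 42.8] ang 9.4 z95 0.0637 col [97. 65. 45.]
px [168. 385.] 595 c [353.3 -45.8] size [19.6 41.7] ang 84.2 z95 0.0231 col [79. 40. 97.]
```

View pics/w14.png

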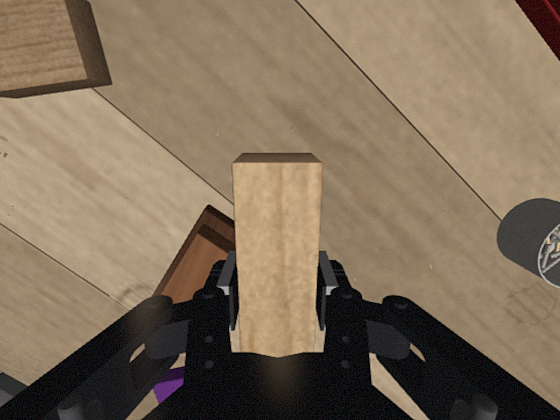

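```bash
python3 -m inch '[[[255,-0.018,0.001,0,0,0.5,-6.3],[255,-0.02,0.001,0,0,0.5,-6.3],[255,-0.02,0.001,0,0,0,-6.3],[255,-0.02,0.001,0,0,0,-6.3],[255,-0.017,0.001,0,0,0,-5],[255,0,0,0,0,0,0],[255,0,0,0,0,0,0]]]';python3 - <<'E'
from h import *
f,W,P=look("w15")
E
```

```text
t: 14.12
eef_pos: [0.4908, 0.0114, 0.1381]
ee_rot: [2.401, -2.016, -0.003]
force: [0.9, 0.5, -0.5]
finger_gap: 0.0368
pos [0.4908 0.0114 0.1381] yawx -80.04 toolz [-0.006 -0.004 -1.   ] j [-1.03  0.61  1.27  2.06 -0.7   1.01 -0.79] gap 0.03679192388489668 F [ 0.9  0.5 -0.5]
```

```bash
python3 -m inch '[[[255,-0.001,0,-0.015,0,0,-0.5],[255,-0.001,0,-0.015,0,0,0],[255,0,0,-0.012,0,0,0],[255,0,0,0,0,0,0],[255,0,0,0,0,0,0]]]';python3 - <<'E'
from h import *
f,W,P=look("w16")
from workcell import grab_frame
for n in ["scene","side"]:
    f=grab_frame(n)
    c=f["color"][:,:,::-1];c=c[150:270,210:350] if n=="scene" else c[140:260,200:340]
    cv2.imwrite(f"pics/{n}5.png",cv2.resize(c,None,fx=5,fy=5,interpolation=2))
E
```

```text
t: 14.58
eef_pos: [0.4943, 0.0114, 0.0957]
ee_rot: [2.406, -2.014, 0.002]
force: [0.3, -0.0, -1.1]
finger_gap: 0.0367
pos [0.4943 0.0114 0.0957] yawx -79.88 toolz [-0.002 -0.004 -1.   ] j [-0.96  0.66  1.18  2.09 -0.78  0.93 -0.74] gap 0.03668717555231194 F [ 0.3 -0.  -1.1]
```

View pics/side5.png

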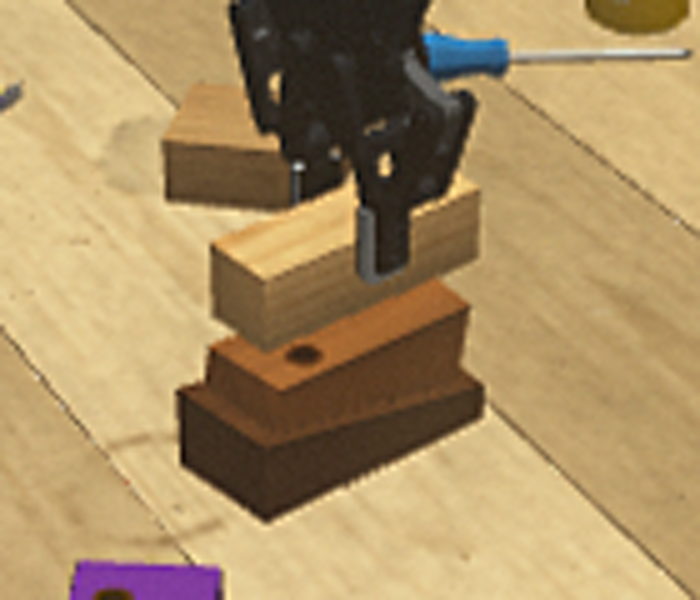

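View pics/scene5.png

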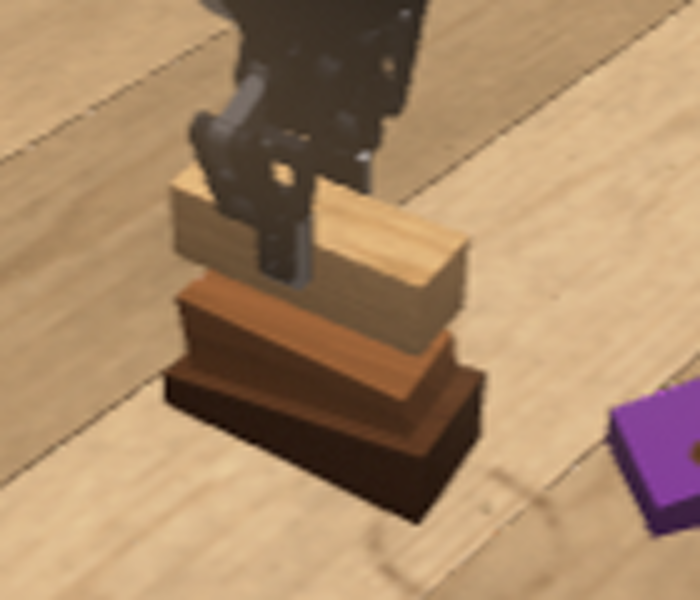

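```bash
python3 -m inch '[[[255,-0.003,0.001,-0.004,-0.2,0,-0.7],[255,-0.001,0,-0.004,0,0,0],[255,0,0,-0.003,0,0,0],[255,0,0,0,0,0,0]]]';python3 -m inch '[[[255,0,0,-0.002,0,0,0],[255,0,0,0,0,0,0]]]'
```

```text
t: 15.07
eef_pos: [0.491, 0.0128, 0.0857]
ee_rot: [2.392, -2.03, 0.009]
force: [-0.0, -0.3, -0.9]
finger_gap: 0.0369
t: 15.23
eef_pos: [0.4909, 0.013, 0.0835]
ee_rot: [2.393, -2.029, 0.009]
force: [-0.8, 0.1, -0.6]
finger_gap: 0.0368
```

```bash
python3 -m inch '[[[255,0,0,-0.002,0,0,0],[255,0,0,0,0,0,0]]]';python3 -m inch '[[[255,0,0,-0.002,0,0,0],[255,0,0,0,0,0,0]]]';python3 -m inch '[[[255,0,0,-0.002,0,0,0]]]'
```

```text
t: 15.4
eef_pos: [0.491, 0.013, 0.0813]
ee_rot: [2.393, -2.029, 0.009]
force: [0.7, -0.0, -0.6]
finger_gap: 0.0368
t: 15.57
eef_pos: [0.491, 0.013, 0.0792]
ee_rot: [2.393, -2.029, 0.009]
force: [0.3, -0.6, -0.2]
finger_gap: 0.0367
t: 15.65
eef_pos: [0.4912, 0.0129, 0.0778]
ee_rot: [2.393, -2.03, 0.009]
force: [-17.7, 2.3, 62.1]
finger_gap: 0.0368
```

```bash
python3 -m inch '[[[255,0,0,0.001,0,0,0],[255,0,0,0,0,0,0]]]'
```

```text
t: 15.82
eef_pos: [0.4916, 0.0126, 0.0793]
ee_rot: [2.394, -2.031, 0.009]
force: [-0.1, 0.5, -1.1]
finger_gap: 0.0367
```

```bash
python3 -m inch '[[[255,0,0,-0.0007,0,0,0],[0,0,0,0,0,0,0],[0,0,0,0,0,0,0],[0,0,0,0,0,0,0],[0,0,0,0,0,0,0],[0,0,0,0,0,0,0]]]';python3 -m inch '[[[0,0,0,0.015,0,0,0],[0,0,0,0.03,0,0,0],[0,0,0,0.03,0,0,0],[0,0,0,0.02,0,0,0],[0,0,0,0,0,0,0]]]';python3 - <<'E'
from h import *
f,W,P=look("w17");rects(f,P,zmax=.13)
from workcell import grab_frame
for n in ["scene","side"]:
    f=grab_frame(n);np.savez(n+"6.npz",**f)
    c=f["color"][:,:,::-1];c=c[150:270,210:350] if n=="scene" else c[140:260,200:340]
    cv2.imwrite(f"pics/{n}6.png",cv2.resize(c,None,fx=5,fy=5,interpolation=2))
    P=cloud(f,f["cam_to_world"])
    m=(f["depth"]>0)&(P[...,2]>.09)&(P[...,2]<.115)&(abs(P[...,0]-.49)<.08)&(abs(P[...,1]-.012)<.08)
    Q=P[m]
    for _ in range(8):
        A=np.c_[Q[:,:2],np.ones(len(Q))];k=np.linalg.lstsq(A,Q[:,2],rcond=None)[0];r=Q[:,2]-A@k;Q=Q[abs(r)<max(.002,1.2*r.std())]
    rr=cv2.minAreaRect((Q[:,:2]*1000).astype(np.float32))
    print(n,len(Q),"grad",np.degrees(np.arctan(k[:2])).round(2),Q.mean(0).round(4),np.round(rr[0],1),np.round(rr[1],1),round(rr[2],1))
    m=(f["depth"]>0)&(P[...,2]>.006)&(P[...,2]<.04)&(abs(P[...,0]-.49)<.09)&(abs(P[...,1]-.012)<.07)
    rr=cv2.minAreaRect((P[m][:,:2]*1000).astype(np.float32));print("base",rr)
E
```

```text
t: 16.32
eef_pos: [0.4916, 0.0127, 0.0781]
ee_rot: [2.394, -2.031, 0.009]
force: [-0.5, 0.3, 0.7]
finger_gap: 0.0854
t: 16.73
eef_pos: [0.4897, 0.0116, 0.1755]
ee_rot: [2.388, -2.03, 0.006]
force: [0.2, -0.3, -0.2]
finger_gap: 0.0855
pos [0.4897 0.0116 0.1755] yawx -80.72 toolz [-0.002 -0.008 -1.   ] j [-1.09  0.57  1.35  2.03 -0.63  1.07 -0.85] gap 0.08554186014688767 F [ 0.2 -0.3 -0.2]
px [50. 75.] 9771 c [566.5 236.5] size [65.4 90.4] ang 49.4 z95 0.0393 col [120.  98.  74.]
px [275. 204.] 8560 c [488.1  12.4] size [133.9  60.1] ang 9.4 z95 0.1018 col [153. 127.  96.]
px [ 75. 278.] 2969 c [354.8 229.1] size [137.   54.4] ang 48.9 z95 0.0469 col [61. 56. 46.]
px [336. 321.] 4096 c [342.5 -89. ] size [101.8  61.1] ang 59.5 z95 0.0354 col [ 86.  43. 105.]
px [532. 316.] 1852 c [ 382.4 -334.6] size [41.7 74. ] ang 28.6 z95 0.0198 col [119. 100.  77.]
scene 669 grad [ 0.08 -1.11] [0.4877 0.0137 0.0998] [488.6  13.7] [121.   39.5] 9.5
base ((486.14691162109375, 17.12009048461914), (134.3073272705078, 62.04637908935547), 13.269767761230469)
side 446 grad [-0.06  1.97] [0.4891 0.0098 0.1007] [489.9  10.4] [120.9  40.8] 10.2
base ((480.85760498046875, -11.262004852294922), (57.157737731933594, 141.12315368652344), 79.70027923583984)
```

View pics/side6.png

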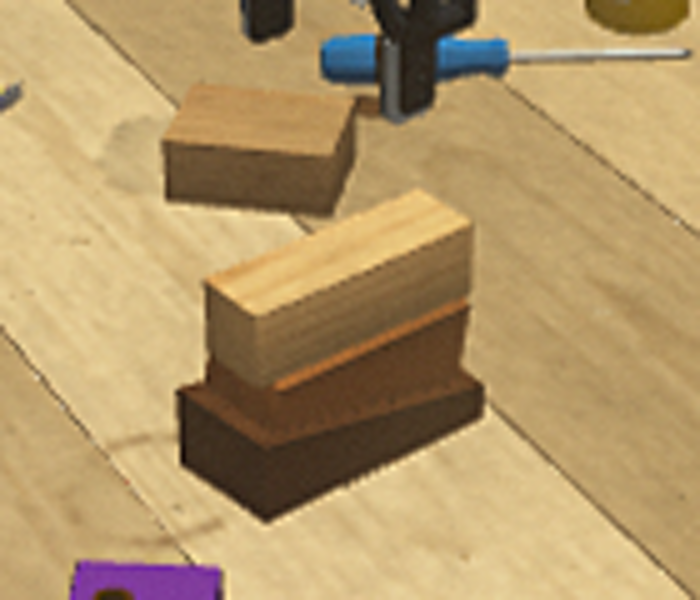

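View pics/scene6.png

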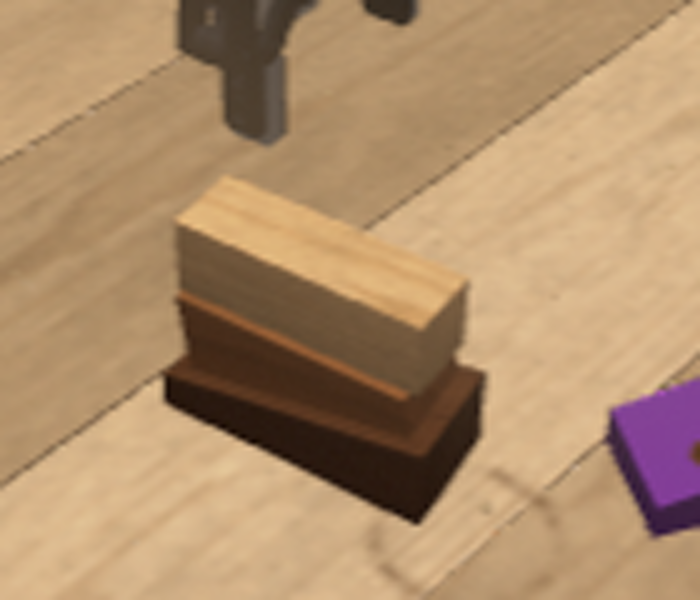

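View pics/w17.png

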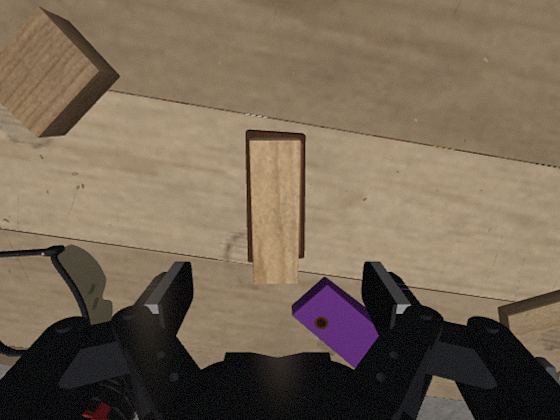

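The pile stands, centred and level, and the fingers are about 80 mm clear of it. I'll hold two rows so the arm settles, then hand in.

```bash
python3 -m inch '[[[0,0,0,0,0,0,0],[0,0,0,0,0,0,0]]]'; python3 -c "
from workcell import *;print(sense()['qvel'].round(3));print(hand_in())"
```

```text
t: 17.05
eef_pos: [0.4867, 0.0129, 0.1701]
ee_rot: [2.386, -2.026, -0.002]
force: [-0.2, -0.7, -0.6]
finger_gap: 0.0852
[ 0.008  0.014 -0.019  0.014 -0.008 -0.005  0.004]
the job is handed in; nothing more can be done
None
```

The pile is built and was handed in at about 17 s. The reddish-brown wedge sits on the dark one, thick end over thin end. The square offcut lies centred on top, and the other offcuts were not touched.

**Last camera checks:**
- **Dark wedge:** it is still at (0.488, 0.012) m and 9.4°, within about 1 mm of where it started, going by the wrist camera.
- **Lighter wedge:** before the square offcut went on, its top was level to about 1°. Its centre was within a few mm of the base's, and it was in line to about 0.2°.
- **Square offcut:** its top is 0.100 m above the bench, its middle is within about 2 mm of the wedge top's, and it is in line to about 1°.

**Disagreements and spikes:**
- **Sideways tilt:** for the square offcut, the fixed cameras gave +2.0° and -1.1°. The signs are opposite, so I take this as calibration or edge error.
- **Base rectangle:** a last fit of the dark wedge from the two fixed cameras was unusable, because its mask also took in the sides of the pieces above. The wrist fit above stands in its place.
- **Contact force:** it peaked at about 23 N seating the wedge and briefly at 62 N seating the square offcut. Both are below the 120 N wrist limit; the pressure went through the held piece, and I eased off before letting go of the square offcut.

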